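# Dispense one cake of thread wax and slide it to the stitcher without one

## Robot

A 6-joint arm with a two-finger parallel gripper is mounted at the origin on the work surface. World frame = base frame: x ahead of the robot, y to its left, z up, the work surface at z = 0. Lengths are in m, angles in degrees, forces in N, time in s.
With the tool pointing down it reaches from about 0.325 to 0.75 m from the base axis. Payload 7.6 kg.
Tool frame: the origin (TCP) lies midway between the tips of the shut fingers; the grasp point (between the pads) lies manip.hold_point_z behind it (manip.hold_point_z is the distance from the TCP to the grasp point, in m); z points along the fingers, y is the direction in which the jaws open and shut (so a half turn about z gives the same grasp; the last joint's range is limited). The gripper opens to 85 mm and grips with 20 to 120 N. Pads are 22 mm wide; open, the fingers measure 114 mm over their backs; the gripper's body (76 mm by 85 mm) begins 54 mm behind the grasp point. The pads swing forward as they close: fully open they stand 13 mm farther back than shut.
Start: joints at [-75.418, 2.991, 80.254, -0, 96.75, -4.028], TCP at [0.168, -0.498, 0.231] pointing down, gripper open.
Joint ranges: [-166.34, 166.34], [-52.06, 124.39], [6.96, 135.62], [-60.46, 240.46], [14.63, 156.25], [-167.68, 167.68]. Speed limits (degrees/s): [147.25, 147.25, 172.46, 180, 180, 180].

## Interface

Orientations are given as a 3x3 rotation matrix whose columns are the frame's x, y, z axes.
In Python, from bench import sensors, optics, workorder, manip gives the robot as it stands.
- The arm moves only by the tool servo_tool, never from a script. Its argument "increments" is a list of rows, each a list of 7 numbers: the closure, from 0 (fully open) to 1 (shut), then the shift along the tool's x, y, z in cm, then the turn, a rotation vector about the tool's x, y, z in degrees. A call has 1 to 10 rows; each row shifts and turns the pose as measured when the row begins, along the tool's axes as they then stand; what a row does not reach is not made up. A row lasts 1/8 s, in which the tool goes at most 62.5 mm and 10.7 degrees, less where a joint would pass 70% of its speed; a pose out of reach is approached as far as the arm can. A call with a gripper value outside its range is refused whole. The fingers move at their own pace and stop on an object; the grip force is fixed at half the most. Time passes only in rows, so rows that do not move let the fingers close. It gives the time, the measured TCP pose, the force and the opening at its end, in the units of the state.
- sensors.get_obs(): the state, without advancing time (a new reading comes with each control period).
- optics.camera(name): name is "scene" or "top" or "wrist"; returns the picture (384x512x3 uint8, red, green, blue); there is no depth.
- optics.camera_info(name): a dict with "camera_matrix" (3x3 intrinsics, pixels), "k1" (the pictures are not rectified: a ray, as slopes to the right and down, at radius r is drawn at 1 + k1 r^2 times it, then the intrinsics apply), "extrinsics" (4x4, takes a point from camera to world coordinates). Camera axes: x right, y down, z forward; pixel columns grow to the right and rows downward; lengths in m; the calibration is good to about 2 mm. A picture is of the moment at which its call begins: read the wrist's pose just before it. camera_info takes no time and is no camera call; for the wrist camera it gives the pose at the moment of the call.
- workorder.finish_job(): hands the job in, once; it reports no verdict.
The state is a dict: "clock": time; "joint_pos": joint angles; "joint_velocities": joint speeds; "joint_torque": joint torques, N m; "tool_pos": TCP position; "tool_rot": TCP orientation; "force": force on the tool from outside, world axes, zero at the start; "wrist_torque": the same for the moment, N m; "grip_width": finger opening in m.
Only numpy, scipy, OpenCV 4.12 (cv2) and the standard library are available. Lean on these libraries where they do the work, as an engineer would, in place of code of your own. Each camera call takes 0.05 s, during which the arm holds its last target.

## Task

Press the dispenser's black plunger all the way down once and let it come back up, so that a single cake of thread wax comes out. Then gently push that cake aside with the fingertips, sliding it across the table until all of it lies on the square of grey card that has no wax yet. Do not pinch or lift the wax, leave the other cakes in the dispenser, and do not disturb the other things on the table.

Things in the scene. Friction and masses are not known exactly. Their poses are not given: they have to be found in the camera images.
- dispenser: Fixed wax dispenser, 127 mm long (its x), 60 mm wide. Origin: on the table under the axis of its magazine, an open-topped and bottomless upright shaft (clear walls, 46 by 46 mm outside, 40 mm high) holding three cakes stacked on the bare table. Behind it (x +22 to +105 mm) a wooden box, 48 mm high, carries the plunger at x = +62 mm. Cakes leave towards -x. z up
- mouth (a point): Centre of the mouth, a 15 mm high slot at table level in the magazine's front face, 23 mm from the dispenser's origin towards its -x, 8 mm above the table. Pressing the plunger drives a flat steel pusher (30 mm wide, 11 mm high) out of it; at full stroke the bottom cake lies free on the table, its centre about 37 mm out from this face
- plunger_top (a point): centre of the flat top of the plunger's round black cap (34 mm diameter), 94 mm above the table when up, 66 mm when fully down; it is pressed straight down
- plunger (a joint): How far the plunger is pressed (m): 0 up, 0.028 fully down on its stop. It drives the pusher 2.2 times as far. A spring returns it and the pusher, and the next cake drops: a second press would eject a second cake. It takes 2 to 3 N to start and 6 to 8 N to hold fully down
- puck_1: the cake at the bottom of the stack, the one that will be ejected: a plain amber-coloured wax disc, 36 mm diameter, 12 mm high, about 16 g; origin at the centre of its underside, z up through the disc
- puck_2: the middle cake of the stack, same size, underside at 12 mm at first; it drops to the table inside the magazine after the first press, and stays there
- puck_3: the top cake of the stack, same size, underside at 24 mm at first; stays in the magazine
- card_free: square of grey card, 100 by 100 mm, flat on the table (no thickness worth noting), fixed, with no wax on it: the target. Origin at its centre, x and y along its edges. It lies to the left or to the right of the dispenser's mouth
- card_taken: the other square of grey card of the same size, on the other side; a cake of wax lies on it already
- puck_old: the cake of wax already lying on the other card, same size; leave it there
- spool: bystander: wooden thread spool standing upright, 40 mm diameter, 50 mm high, beyond one of the cards; origin at the centre of its underside
- glue_jar: bystander: closed jar, 56 mm diameter, 62 mm high, beyond the other card; origin at the centre of its underside
- bone_folder: bystander: flat white creasing tool, 18 by 130 by 6 mm (long side along its y), lying between the robot and the dispenser; origin at the centre of its underside

How it is judged (in metres and radians):
On the way, in this order (a step that is already met when the one before it is completed fails the run):
1. the plunger is pressed fully down and the bottom cake is out of the mouth (value of joint plunger above 0.0255 m and x of puck_1 in the frame of dispenser below -0.05 m), for 0.05 s.
2. the plunger is let up again, the next cake down at the bottom of the magazine (value of joint plunger below 0.003 m and height (world z) of puck_2 below 0.004 m), for 0.05 s.
3. the cake lies on the free card (x of puck_1 in the frame of card_free between -0.034 and 0.034 m and y of puck_1 in the frame of card_free between -0.034 and 0.034 m), for 0.1 s.
At the end, for the whole second after the job is handed in: The ejected cake lies flat and at rest wholly on the free card (its centre within 34 mm of the card's centre along each edge), the plunger is up (within 3 mm), and the two other cakes are stacked in the magazine (all of step 2 and all of step 3 and angle between puck_1's own z axis and vertical below 0.1 rad and height (world z) of puck_1 below 0.004 m and linear speed of puck_1 below 0.02 m/s and horizontal distance between each of puck_2, puck_3 and dispenser below 0.008 m and height (world z) of puck_3 below 0.016 m); the robot touches nothing.
It fails at once if a second cake is ejected (horizontal distance between any of puck_2, puck_3 and dispenser above 0.015 m).
It fails at once if a cake is lifted, or the ejected one is tipped up (height (world z) of puck_1 above 0.01 m or height (world z) of puck_2 above 0.018 m or height (world z) of puck_3 above 0.031 m or angle between puck_1's own z axis and vertical above 0.6 rad).
It fails at once if the ejected cake is pinched or pushed hard (over 18 N) (contact force between the fingers and puck_1 above 18 N).
It fails at once if the cake on the other card is disturbed (moved over 10 mm) (distance of puck_old from where it was at the start of the episode above 0.01 m).
It fails at once if the spool, jar or bone folder is disturbed (moved over 15 mm) (distance of any of spool, glue_jar, bone_folder from where it was at the start of the episode above 0.015 m).
It also fails if it takes over 58 s, if anything falls off the work surface, if the arm or the gripper's body presses on something with over 40 N, if the wrist force passes 120 N, or if a joint passes its speed limit or range.

## Working session

There is one attempt and no reset: what is moved stays moved. The work goes in short steps, Python scripts to look and compute and a tool call to move; the robot and the scene stay as the last step left them, time stands still between calls to the robot, and variables do not carry over. Pictures are saved under pics/ and viewed, and the job is handed in when it is done.

Besides the shell and the picture viewer there is one more tool, called after ">>>" as a command line: name --pt "numbers of a row" for each row, then --argument value for the rest. servo_tool: Moves the arm, as the interface text tells. Its arguments: {"type":"object","properties":{"increments":{"type":"array","items":{"type":"array","items":{"type":"number"}}}},"required":["increments"]}

```bash
mkdir -p pics; ls; python3 - <<'E'
from bench import sensors, optics, workorder, manip
import cv2
o=sensors.get_obs()
for k,v in o.items(): print(k,v)
print(manip.hold_point_z)
for n in ["scene","top","wrist"]:
    print(n,optics.camera_info(n))
    cv2.imwrite(f"pics/a_{n}.png",optics.camera(n)[:,:,::-1])
E
```

```text
pics
clock 0.0
joint_pos [-7.54182633e+01  3.02810468e+00  8.03137308e+01  1.80355298e-04
  9.67489705e+01 -4.02891631e+00]
joint_velocities [ 0.00435064 -0.01944528  0.00304606 -0.07358027 -0.02064161 -0.08463015]
joint_torque [ 1.16852014e-03 -3.81654060e+01 -3.60190666e+01 -2.27514153e-05
  5.92344601e-03 -2.28863337e-05]
tool_pos [ 0.16748383 -0.49725043  0.23045806]
tool_rot [[ 9.47708995e-01  3.19135557e-01 -3.95980957e-04]
 [ 3.19135783e-01 -9.47707759e-01  1.53459972e-03]
 [ 1.14471113e-04 -1.58072565e-03 -9.99998744e-01]]
force [-0.45969771  0.45510195  0.02052808]
wrist_torque [-0.0155268   0.01695444  0.0248847 ]
grip_width 0.08561282259022485
0.0187
scene {'camera_matrix': array([[476.47794193,   0.        , 252.77055609],
       [  0.        , 476.47794193, 183.7210211 ],
       [  0.        ,   0.        ,   1.        ]]), 'k1': -0.05649896606892449, 'extrinsics': array([[ 0.82927693,  0.43502504, -0.3507891 ,  0.86155383],
       [ 0.55849701, -0.62323257,  0.54741415, -0.50787743],
       [ 0.01951567, -0.64987259, -0.75979258,  0.79125937],
       [ 0.        ,  0.  
[... 269 characters left out ...]
170504, -0.98938106,  0.14371504,  0.39852149],
       [-0.99973719, -0.02253999, -0.004184  ,  0.01020789],
       [ 0.00737891, -0.14358646, -0.98961027,  1.12743921],
       [ 0.        ,  0.        ,  0.        ,  1.        ]])}
wrist {'camera_matrix': array([[281.853316  ,   0.        , 253.98690746],
       [  0.        , 281.853316  , 192.15520761],
       [  0.        ,   0.        ,   1.        ]]), 'k1': 0.0031309857365308157, 'extrinsics': array([[ 0.31841987, -0.90750288, -0.27394765,  0.2374229 ],
       [-0.94794683, -0.30555362, -0.08963143, -0.47444078],
       [-0.00236491,  0.28822823, -0.95755882,  0.37352549],
       [ 0.        ,  0.        ,  0.        ,  1.        ]])}
```

View pics/a_top.png

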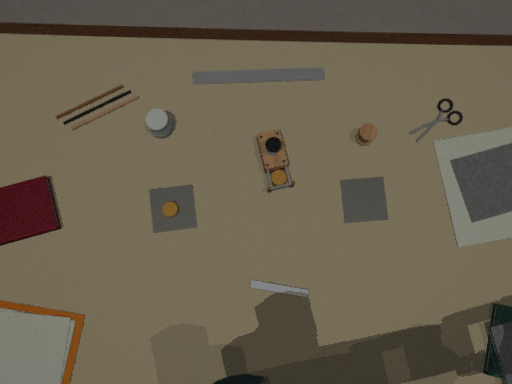

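View pics/a_scene.png

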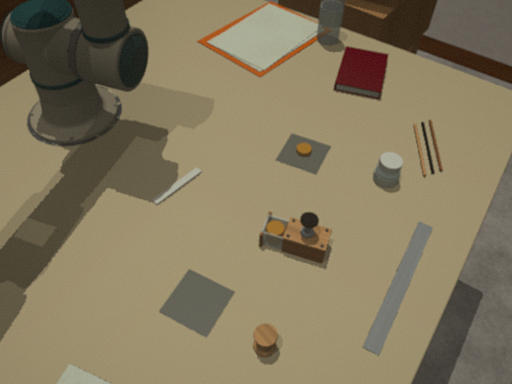

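The top view shows the dispenser at about (275,160) with its mouth towards the robot. The free card is on the right at (364,200). The taken card is on the left at (173,208). I'll zoom in to measure.

```bash
python3 - <<'E'
import cv2
a=cv2.imread("pics/a_top.png")
c=a[115:205,235:325]; cv2.imwrite("pics/b1.png",cv2.resize(c,(720,720)[:2] if 0 else (594,594),interpolation=cv2.INTER_CUBIC))
c=a[115:235,325:405]; cv2.imwrite("pics/b2.png",cv2.resize(c,(400,600),interpolation=cv2.INTER_CUBIC))
s=cv2.imread("pics/a_scene.png")
c=s[200:270,245:345]; cv2.imwrite("pics/b3.png",cv2.resize(c,(800,560),interpolation=cv2.INTER_CUBIC))
E
```

```text
(no output)
```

View pics/b1.png

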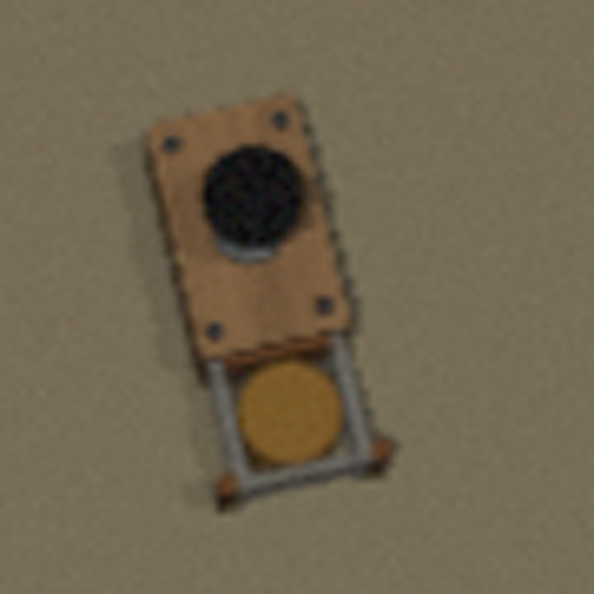

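View pics/b2.png

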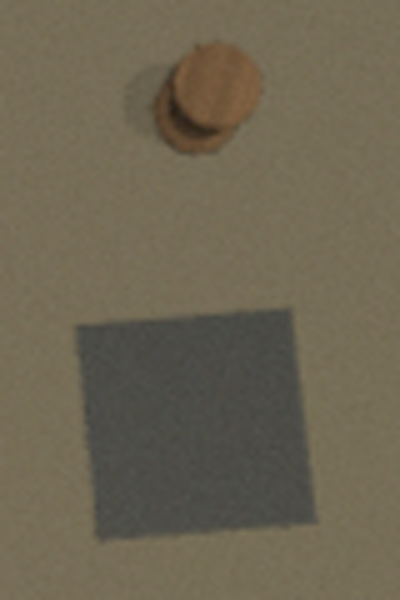

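View pics/b3.png

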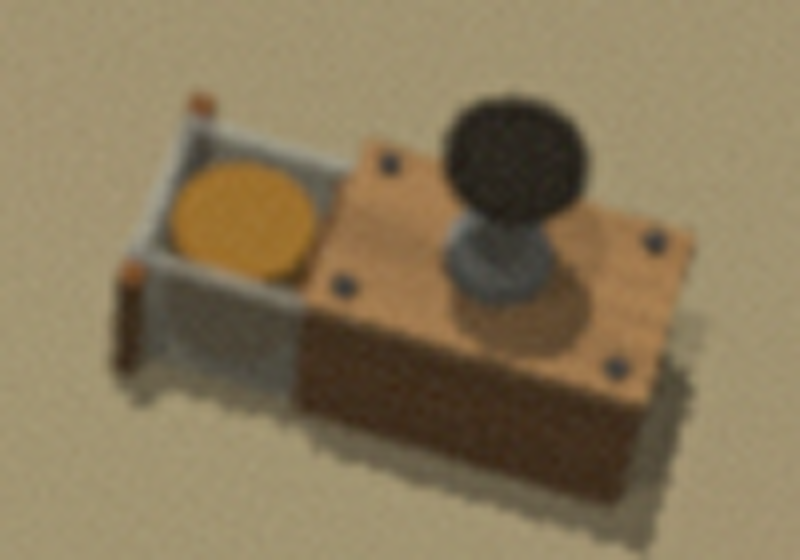

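```bash
cat > h.py <<'E'
import numpy as np, cv2
from bench import sensors, optics
def ray(n,p,info=None):
    i=info or optics.camera_info(n); K=i["camera_matrix"]; k=i["k1"]
    q=cv2.undistortPoints(np.array([[p]],float),K,np.array([k,0,0,0,0.])).ravel()
    E=i["extrinsics"]; return E[:3,3],E[:3,:3]@np.array([*q,1])
def at(n,p,z,info=None):
    o,d=ray(n,p,info); return (o+d*(z-o[2])/d[2])[:2]
def proj(n,P,info=None):
    i=info or optics.camera_info(n);E=i["extrinsics"]
    r,_=cv2.Rodrigues(E[:3,:3].T); 
    return cv2.projectPoints(np.array([P],float),r,-E[:3,:3].T@E[:3,3],i["camera_matrix"],np.array([i["k1"],0,0,0,0.]))[0].ravel()
def un(p,s,off): return [(p[0]+.5)/s-.5+off[0],(p[1]+.5)/s-.5+off[1]]
E
python3 - <<'E'
from h import *
np.set_printoptions(precision=4,suppress=True)
t=lambda p:un(p,6.6,(235,115)); c=lambda p:un(p,5,(325,115)); s=lambda p:un(p,8,(245,200))
print("cap top",at("top",t((252,197)),.094),"scene",at("scene",s((516,158)),.094))
B=[at("top",t(p),.048) for p in [(150,130),(298,95),(352,328),(203,358)]]
print(B, np.mean(B,0))
for i in range(4): 
  d=B[(i+1)%4]-B[i]; print(np.linalg.norm(d),np.degrees(np.arctan2(d[1],d[0])))
print("puck3 top",at("top",t((290,412)),.036),"scene",at("scene",s((245,222)),.036))
C=[at("top",c(p),0) for p in [(77,325),(292,309),(317,522),(98,540)]]
print(C,np.mean(C,0))
for i in range(4): 
  d=C[(i+1)%4]-C[i]; print(np.linalg.norm(d),np.degrees(np.arctan2(d[1],d[0])))
print("spool",at("top",c((217,87)),.05),"old",at("top",(170.5,209),.012),"folder",at("top",(251,285),.006),at("top",(309,292),.006))
for p in [(199,272),(234,299),(199,331),(162,303)]: print("card scene",at("scene",p,0))
E
```

```text
cap top [ 0.6691 -0.0163] scene [ 0.6711 -0.0175]
[array([0.7035, 0.0173]), array([ 0.7169, -0.0324]), array([ 0.6369, -0.0518]), array([ 0.6256, -0.0022])] [ 0.6707 -0.0173]
0.05147124440783151 -74.96288674828
0.08224546559764302 -166.3640171416802
0.050908451080402144 102.92138277170214
0.08035386740007874 14.029131776958158
puck3 top [ 0.6102 -0.032 ] scene [ 0.6106 -0.0311]
[array([ 0.6144, -0.1747]), array([ 0.6241, -0.2734]), array([ 0.5259, -0.2835]), array([ 0.5154, -0.1841])] [ 0.5699 -0.2289]
0.09925627345743869 -84.37916723396332
0.09869731940327603 -174.16820203003493
0.09993437142599353 96.01815379838662
0.09939013633985391 5.440806282928294
spool [ 0.7139 -0.2288] old [0.5361 0.2085] folder [0.3715 0.0237] [ 0.3591 -0.1048]
card scene [ 0.5354 -0.1776]
card scene [ 0.6221 -0.1856]
card scene [ 0.6074 -0.2698]
card scene [ 0.5201 -0.2659]
```

>>> servo_tool --pt "1 5 -2.3 0 0 0 0" --pt "1 5 -2.3 0 0 0 0" --pt "1 5 -2.3 0 0 0 0" --pt "1 5 -2.3 0 0 0 0" --pt "1 5 -2.3 0 0 0 0" --pt "1 5 -2.3 0 0 0 0" --pt "1 5 -2.3 0 0 0 0" --pt "1 5 -2.3 0 0 0 0" --pt "1 5 -2.3 0 0 0 0" --pt "1 5 -2.3 0 0 0 0"

```text
clock: 1.4
tool_pos: [0.5778, -0.1102, 0.2281]
tool_rot: [[0.95, 0.312, -0.003], [0.312, -0.95, 0.003], [-0.002, -0.004, -1.0]]
force: [0.5, -0.4, -0.2]
grip_width: 0.0002
```

>>> servo_tool --pt "1 0 0 0 0 0 -10" --pt "1 0 0 0 0 0 -10" --pt "1 0 0 0 0 0 -10" --pt "1 0 0 0 0 0 -10" --pt "1 0 0 0 0 0 -10" --pt "1 0 0 0 0 0 -10" --pt "1 0 0 0 0 0 -10" --pt "1 0 0 0 0 0 -7"

```text
clock: 2.4
tool_pos: [0.579, -0.1055, 0.2224]
tool_rot: [[-0.14, 0.99, -0.012], [0.99, 0.14, 0.006], [0.008, -0.011, -1.0]]
force: [0.3, -0.3, 0.2]
grip_width: -0.0003
```

>>> servo_tool --pt "1 3.7 5.1 0 -0.6 -0.4 0" --pt "1 3.7 5.1 0 0 0 0" --pt "1 0 0 4 0 0 0" --pt "1 0 0 4 0 0 0" --pt "1 0 0 0 0 0 0"

```text
clock: 3.02
tool_pos: [0.6717, -0.0156, 0.1374]
tool_rot: [[-0.141, 0.99, -0.003], [0.99, 0.141, 0.001], [0.001, -0.003, -1.0]]
force: [-0.0, 0.6, 0.0]
grip_width: 0.0001
```

```bash
python3 - <<'E'
from h import *
np.set_printoptions(precision=4,suppress=True)
for n in ["scene","wrist"]:
    cv2.imwrite(f"pics/c_{n}.png",optics.camera(n)[:,:,::-1])
s=cv2.imread("pics/c_scene.png")[150:270,245:365]
cv2.imwrite("pics/c1.png",cv2.resize(s,(600,600),interpolation=cv2.INTER_CUBIC))
o=sensors.get_obs();print(o["tool_pos"],o["tool_rot"])
E
```

```text
[ 0.6737 -0.0161  0.1427] [[-0.1403  0.9901  0.0051]
 [ 0.9901  0.1403 -0.0002]
 [-0.0009  0.005  -1.    ]]
```

View pics/c1.png

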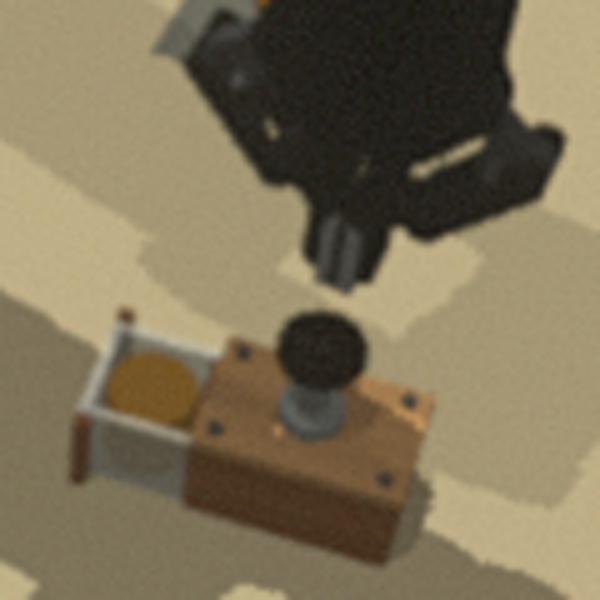

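View pics/c_wrist.png

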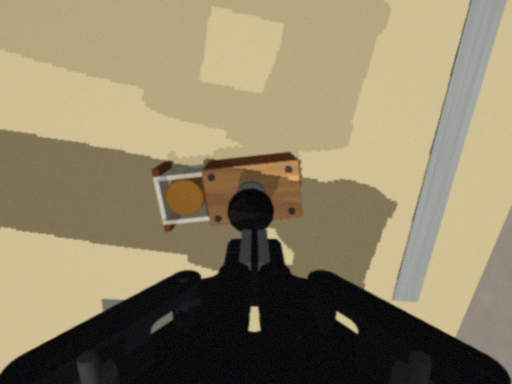

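The fingertips hang just above the black cap, which sits at (252,208) in the wrist view and (322,350) in the crop. Next I go down.

>>> servo_tool --pt "1 -0.1 -0.3 2 0 0 0" --pt "1 0 0 1.5 0 0 0" --pt "1 0 0 0.5 0 0 0" --pt "1 0 0 0 0 0 0"

```text
clock: 3.62
tool_pos: [0.6724, -0.0186, 0.1049]
tool_rot: [[-0.139, 0.99, 0.012], [0.99, 0.139, -0.001], [-0.002, 0.012, -1.0]]
force: [0.4, 0.5, 0.3]
grip_width: -0.0001
```

>>> servo_tool --pt "1 0.1 -0.2 0.8 0.6 0.1 0" --pt "1 0 0 0.7 0 0 0" --pt "1 0 0 0.6 0 0 0" --pt "1 0 0 0.6 0 0 0"

```text
clock: 4.12
tool_pos: [0.6708, -0.0178, 0.0797]
tool_rot: [[-0.139, 0.99, 0.003], [0.99, 0.139, -0.001], [-0.001, 0.003, -1.0]]
force: [-4.2, 0.9, 5.8]
grip_width: -0.0002
```

>>> servo_tool --pt "1 0 0 0.4 0 0 0" --pt "1 0 0 0.4 0 0 0" --pt "1 0 0 0.3 0 0 0"

```text
clock: 4.5
tool_pos: [0.6708, -0.0178, 0.0702]
tool_rot: [[-0.139, 0.99, 0.003], [0.99, 0.139, -0.001], [-0.002, 0.003, -1.0]]
force: [-4.0, 0.7, 6.5]
grip_width: -0.0
```

>>> servo_tool --pt "1 0 0 0.3 0 0 0" --pt "1 0 0 0.2 0 0 0" --pt "1 0 0 0.2 0 0 0"

```text
clock: 4.88
tool_pos: [0.671, -0.0178, 0.066]
tool_rot: [[-0.14, 0.99, 0.004], [0.99, 0.14, -0.001], [-0.002, 0.004, -1.0]]
force: [-6.4, 0.2, 11.8]
grip_width: 0.0001
```

>>> servo_tool --pt "1 0 0 0.2 0 0 0" --pt "1 0 0 0.1 0 0 0"

```text
clock: 5.12
tool_pos: [0.671, -0.0178, 0.0661]
tool_rot: [[-0.14, 0.99, 0.005], [0.99, 0.14, -0.002], [-0.002, 0.005, -1.0]]
force: [-4.5, 0.6, 6.1]
grip_width: -0.0001
```

```bash
python3 - <<'E'
from h import *
for n in ["scene","wrist"]:
    cv2.imwrite(f"pics/d_{n}.png",optics.camera(n)[:,:,::-1])
s=cv2.imread("pics/d_scene.png")[150:270,225:345]
w=cv2.imread("pics/d_wrist.png")[120:270,80:280]
cv2.imwrite("pics/d1.png",np.hstack([cv2.resize(s,(400,400),interpolation=cv2.INTER_CUBIC),cv2.resize(w,(400,400))]))
E
```

```text
(no output)
```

View pics/d1.png

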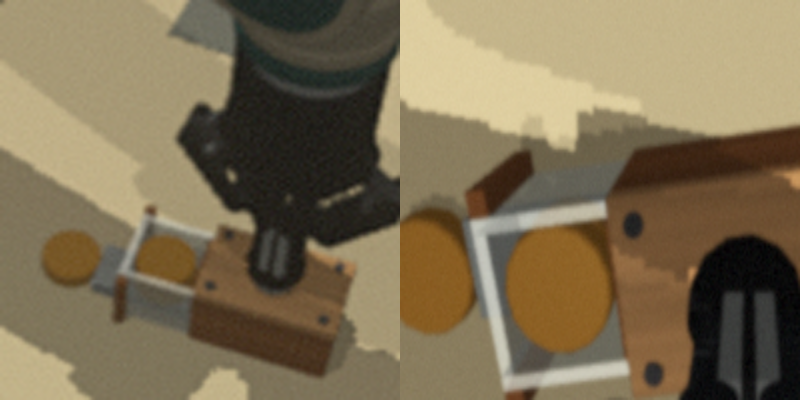

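The cake is out, with the steel pusher visible behind it. I'll press slightly more to confirm it is on the stop.

>>> servo_tool --pt "1 0 0 0.4 0 0 0" --pt "1 0 0 0.3 0 0 0" --pt "1 0 0 0.3 0 0 0"

```text
clock: 5.6
tool_pos: [0.6716, -0.0178, 0.066]
tool_rot: [[-0.14, 0.99, 0.009], [0.99, 0.14, -0.003], [-0.004, 0.008, -1.0]]
force: [-11.4, 0.4, 16.3]
grip_width: 0.0003
```

It is firmly on the stop: the height stays at 66 mm while the force rises to 16 N. Now I release it.

>>> servo_tool --pt "1 0 0 -0.5 0 0 0" --pt "1 0 0 -1 0 0 0" --pt "1 0 0 -1 0 0 0" --pt "1 0 0 -1.5 0 0 0" --pt "1 0 0 -3 -0.4 0.1 0" --pt "0.75 0 0 -3 0 0 0" --pt "0.75 0 -4 0 0 0 0" --pt "0.75 0 -4 0 0 0 0" --pt "0.75 3 -4 0 0 0 0" --pt "0.75 0 0 0 0 0 0"

```text
clock: 6.85
tool_pos: [0.5447, -0.0047, 0.1706]
tool_rot: [[-0.14, 0.99, 0.019], [0.99, 0.14, 0.0], [-0.003, 0.019, -1.0]]
force: [0.4, 0.8, 0.8]
grip_width: 0.0212
```

```bash
python3 - <<'E'
from h import *
o=sensors.get_obs();print(o["tool_pos"],o["tool_rot"],o["grip_width"])
i=optics.camera_info("wrist");np.save("wi.npy",i["extrinsics"])
for n in ["scene","top","wrist"]:
    cv2.imwrite(f"pics/e_{n}.png",optics.camera(n)[:,:,::-1])
s=cv2.imread("pics/e_scene.png")[180:270,235:345]
t=cv2.imread("pics/e_top.png")[115:235,225:325]
cv2.imwrite("pics/e1.png",cv2.resize(s,None,fx=7,fy=6.5,interpolation=cv2.INTER_CUBIC))
cv2.imwrite("pics/e2.png",cv2.resize(t,None,fx=5,fy=5,interpolation=cv2.INTER_CUBIC))
E
```

```text
[ 0.54470118 -0.00468952  0.17062132] [[-1.39700969e-01  9.90012951e-01  1.89207936e-02]
 [ 9.90190231e-01  1.39725829e-01  8.19476055e-06]
 [-2.63561065e-03  1.87363298e-02 -9.99820986e-01]] 0.021157913768906588
```

View pics/e1.png

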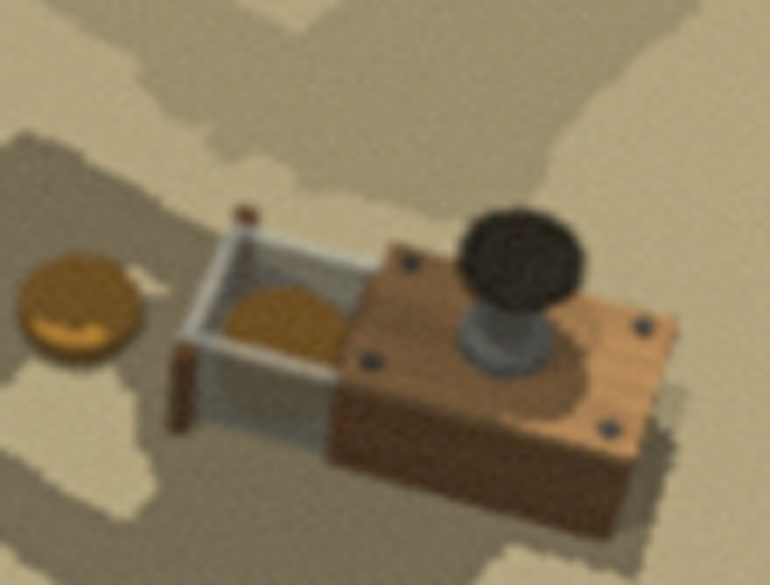

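View pics/e2.png

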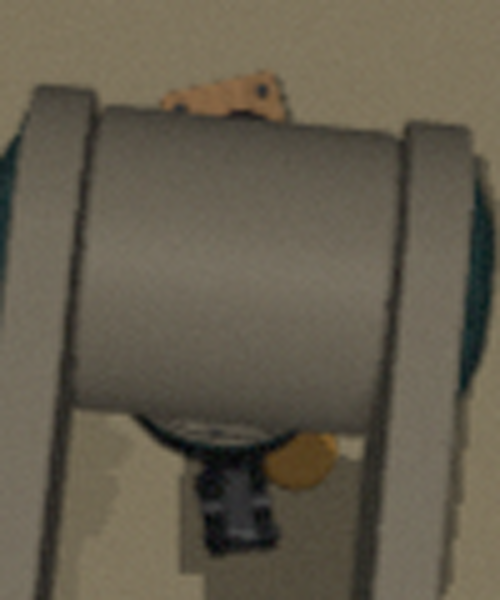

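View pics/e_wrist.png

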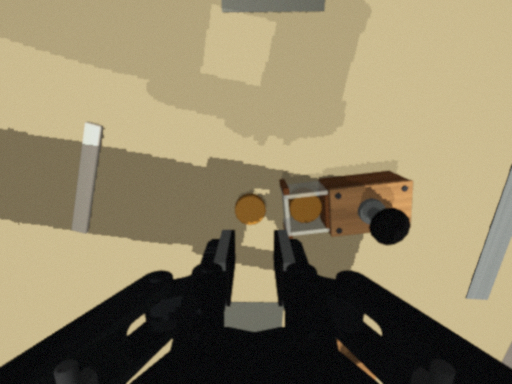

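The plunger is up, the stack has dropped by one, and the ejected cake is at (250,209) in the wrist view and (79,300) in the scene crop.

```bash
python3 - <<'E'
from h import *
i=optics.camera_info("wrist");i["extrinsics"]=np.load("wi.npy")
print(at("wrist",(250.5,208.5),.010,i))
print(at("scene",((79.5)/7-.5+235,(299.5)/6.5-.5+180),.012))
o=sensors.get_obs();print(o["tool_pos"],o["tool_rot"],o["grip_width"])
E
```

```text
[ 0.54911095 -0.04245903]
[ 0.5520247  -0.04583204]
[ 0.54795684 -0.00599784  0.17169317] [[-1.38511924e-01  9.90108664e-01  2.23446051e-02]
 [ 9.90353567e-01  1.38561687e-01 -6.86945674e-04]
 [-3.77625704e-03  2.20339091e-02 -9.99750092e-01]] 0.021503759245342535
```

>>> servo_tool --pt "0.75 0.2 -0.3 3 1.3 0.1 2" --pt "0.75 0 0 4 0 0 0" --pt "0.75 0 0 4 0 0 0" --pt "0.75 0 0 0 0 0 0"

```text
clock: 7.5
tool_pos: [0.5509, -0.0063, 0.0613]
tool_rot: [[-0.101, 0.995, 0.005], [0.995, 0.101, -0.002], [-0.003, 0.005, -1.0]]
force: [-0.0, 0.1, 0.4]
grip_width: 0.0212
```

>>> servo_tool --pt "0.75 0.4 -0.6 1 0.3 0 0" --pt "0.75 0 0 1.5 0 0 0" --pt "0.75 0 0 0 0 0 0"

```text
clock: 7.88
tool_pos: [0.5473, -0.0033, 0.0388]
tool_rot: [[-0.101, 0.995, 0.006], [0.995, 0.101, -0.004], [-0.004, 0.005, -1.0]]
force: [-1.1, 0.3, 0.2]
grip_width: 0.0212
```

>>> servo_tool --pt "0.75 0 -0.2 1.5 0.2 0.2 0" --pt "0.75 0 0 1 0 0 0" --pt "0.75 0 0 0 0 0 0"

```text
clock: 8.25
tool_pos: [0.5459, -0.0036, 0.0131]
tool_rot: [[-0.101, 0.995, 0.003], [0.995, 0.101, -0.0], [-0.001, 0.003, -1.0]]
force: [-0.3, -0.7, -0.2]
grip_width: 0.0213
```

```bash
python3 - <<'E'
from h import *
o=sensors.get_obs();print(o["tool_pos"],o["force"])
for n in ["scene","wrist"]:
    cv2.imwrite(f"pics/f_{n}.png",optics.camera(n)[:,:,::-1])
s=cv2.imread("pics/f_scene.png")[180:270,205:325]
w=cv2.imread("pics/f_wrist.png")[120:320,150:350]
cv2.imwrite("pics/f1.png",np.hstack([cv2.resize(s,(400,300),interpolation=cv2.INTER_CUBIC),cv2.resize(w,(400,400))[50:350]]))
E
```

```text
[ 0.54590596 -0.00362823  0.01309108] [-0.32177908 -0.67140356 -0.22741929]
```

View pics/f1.png

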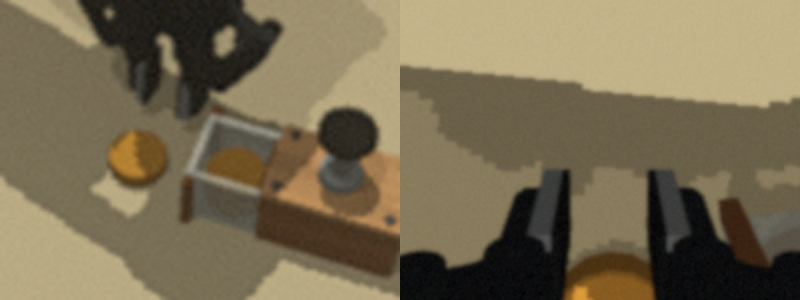

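The cake is centred between the fingertips with a gap to the magazine. I lower a little and begin the push.

>>> servo_tool --pt "0.75 0 0 0.5 0 0 0" --pt "0.75 0 0 0.2 0.1 0 0" --pt "0.75 -0.5 0 0 0 0 0" --pt "0.75 -0.5 0 0 0 0 0" --pt "0.75 -0.5 0 0 0 0 0"

```text
clock: 8.98
tool_pos: [0.5488, -0.0195, 0.0076]
tool_rot: [[-0.101, 0.995, 0.005], [0.995, 0.101, -0.001], [-0.001, 0.005, -1.0]]
force: [-0.2, 0.2, -0.4]
grip_width: 0.0215
```

>>> servo_tool --pt "0.75 -0.6 0 0.1 0.2 0 0" --pt "0.75 -0.8 0 0 0 0 0" --pt "0.75 -0.8 0 0 0 0 0" --pt "0.75 -0.8 0 0 0 0 0" --pt "0.75 -0.8 0 0 0 0 0" --pt "0.75 -0.8 0 0 0 0 0"

```text
clock: 9.72
tool_pos: [0.5538, -0.0688, 0.0068]
tool_rot: [[-0.101, 0.995, 0.001], [0.995, 0.101, -0.001], [-0.001, 0.001, -1.0]]
force: [0.2, -0.7, -0.4]
grip_width: 0.0216
```

```bash
python3 - <<'E'
from h import *
o=sensors.get_obs();print(o["tool_pos"],o["force"])
for n in ["scene","wrist"]:
    cv2.imwrite(f"pics/g_{n}.png",optics.camera(n)[:,:,::-1])
s=cv2.imread("pics/g_scene.png")[180:270,205:325]
w=cv2.imread("pics/g_wrist.png")[120:320,150:350]
cv2.imwrite("pics/g1.png",np.hstack([cv2.resize(s,(400,300),interpolation=cv2.INTER_CUBIC),cv2.resize(w,(400,400))[50:350]]))
E
```

```text
[ 0.55381293 -0.06882227  0.00675948] [ 0.22046759 -0.74854786 -0.3752668 ]
```

View pics/g1.png

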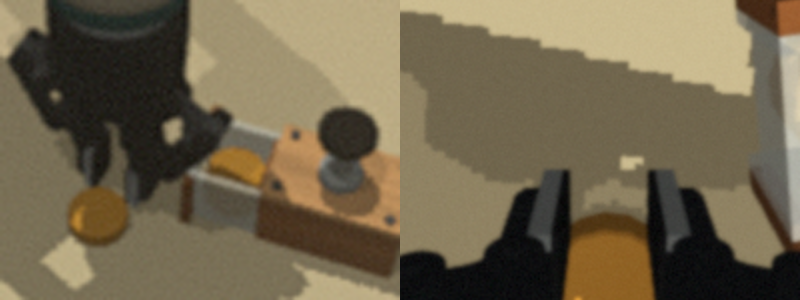

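The cake sits in the cradle, flat and clear of the dispenser. I keep pushing.

>>> servo_tool --pt "0.75 -0.8 0 0 0 0 0" --pt "0.75 -1 0 0 0 0 0" --pt "0.75 -1 0 0 0 0 0" --pt "0.75 -1 0 0 0 0 0" --pt "0.75 -1 0 0 0 0 0" --pt "0.75 -0.8 0 0 0 0 0"

```text
clock: 10.58
tool_pos: [0.5598, -0.1284, 0.0068]
tool_rot: [[-0.1, 0.995, 0.001], [0.995, 0.1, -0.001], [-0.002, 0.001, -1.0]]
force: [0.0, 0.6, -0.1]
grip_width: 0.0214
```

>>> servo_tool --pt "0.75 -1 0 0 0 0 0" --pt "0.75 -1 0 0 0 0 0" --pt "0.75 -1 0 0 0 0 0" --pt "0.75 -1 0 0 0 0 0" --pt "0.75 -1 0 0 0 0 0" --pt "0.75 -0.8 0 0 0 0 0"

```text
clock: 11.32
tool_pos: [0.5659, -0.1903, 0.0068]
tool_rot: [[-0.1, 0.995, 0.001], [0.995, 0.1, -0.001], [-0.002, 0.001, -1.0]]
force: [-0.1, 0.3, -0.5]
grip_width: 0.0215
```

```bash
python3 - <<'E'
from h import *
o=sensors.get_obs();print(o["tool_pos"],o["force"])
for n in ["scene"]:
    cv2.imwrite(f"pics/i_{n}.png",optics.camera(n)[:,:,::-1])
s=cv2.imread("pics/i_scene.png")[230:350,140:300]
cv2.imwrite("pics/i1.png",cv2.resize(s,(800,600),interpolation=cv2.INTER_CUBIC))
E
```

```text
[ 0.56594283 -0.19025085  0.00682889] [-0.06800716  0.2647183  -0.49616296]
```

View pics/i1.png

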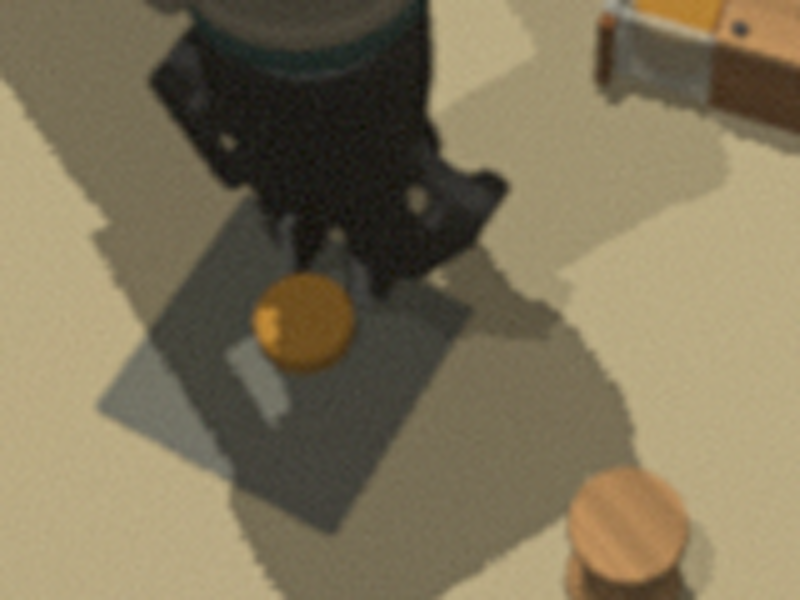

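The cake is on the card at (305,320), with the card centre near (287,370). It needs about 14 mm more, and then I back off and lift.

>>> servo_tool --pt "0.75 -0.6 0 0 0 0 0" --pt "0.75 -0.5 0 0 0 0 0" --pt "0.75 -0.2 0 0 0 0 0" --pt "0.75 0 0 0 0 0 0" --pt "0.75 0.5 0 0 0 0 0" --pt "0.75 1.5 0 0 0 0 0" --pt "0.75 1 0 -1 0 0 0" --pt "0.75 0 0 -5 0 0 0" --pt "0.75 2 0 -5 0 0 0"

```text
clock: 12.5
tool_pos: [0.5595, -0.1499, 0.116]
tool_rot: [[-0.101, 0.995, -0.007], [0.995, 0.101, 0.002], [0.003, -0.007, -1.0]]
force: [0.8, -0.4, 0.4]
grip_width: 0.0211
```

>>> servo_tool --pt "0.75 0 -5 -4 0 0 0" --pt "0.75 0 -6 -2 0 0 0" --pt "0.75 0 -6 0 0 0 0" --pt "0.75 2 0 0 0 0 0" --pt "0.75 0 0 0 0 0 0"

```text
clock: 13.12
tool_pos: [0.3887, -0.1437, 0.1852]
tool_rot: [[-0.106, 0.994, 0.008], [0.994, 0.106, -0.006], [-0.007, 0.008, -1.0]]
force: [-0.6, 0.1, 0.7]
grip_width: 0.0214
```

```bash
python3 - <<'E'
from h import *
o=sensors.get_obs();print(o["clock"],o["tool_pos"],o["force"])
for n in ["scene","top"]:
    cv2.imwrite(f"pics/j_{n}.png",optics.camera(n)[:,:,::-1])
s=cv2.imread("pics/j_top.png")[115:235,325:405]
s=cv2.resize(s,(400,600),interpolation=cv2.INTER_CUBIC)
t=cv2.resize(cv2.imread("pics/j_top.png")[115:235,235:315],(400,600),interpolation=cv2.INTER_CUBIC)
cv2.imwrite("pics/j1.png",np.hstack([t,s]))
E
```

```text
13.125 [ 0.38871338 -0.14374805  0.18517826] [-0.62641066  0.10498675  0.70232065]
```

View pics/j1.png

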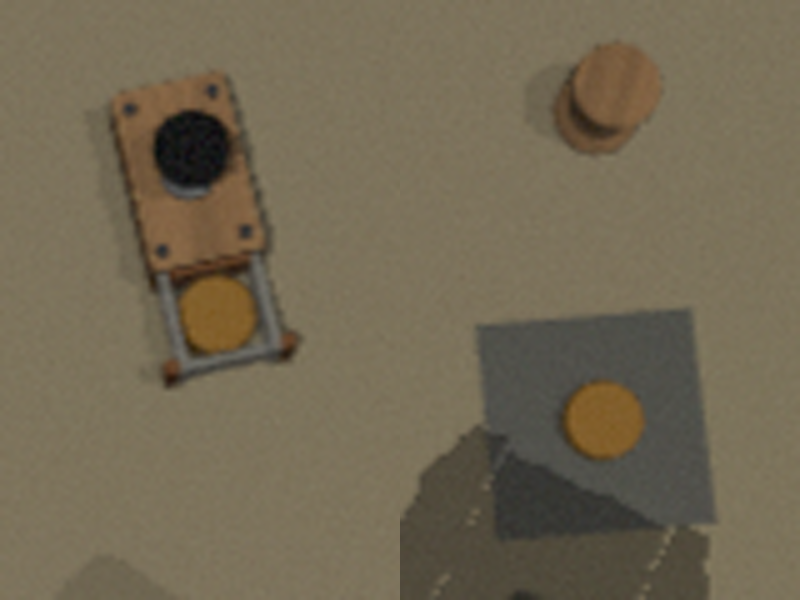

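View pics/j_scene.png

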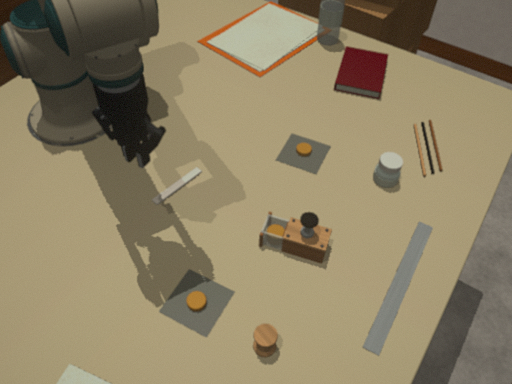

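The cake lies flat close to the card's centre: cake at (603,420), card centre at about (596,424). The plunger is up, the stack is in the magazine, the bystanders haven't moved, and the robot is clear.

```bash
python3 -c "
from bench import workorder
print(workorder.finish_job())"
```

```text
the job is handed in; nothing more can be done
None
```

The job is handed in, at about 13 s on the robot's clock; no verdict is reported.

**What I did:** I pressed the plunger once down to its stop. The tip stayed at 66 mm while the force rose to 16 N. I let the plunger up, then slid the cake about 18 cm with the fingertips held about 21 mm apart, without pinching or lifting it.

**Last checks, from the top and scene pictures:**
- **Ejected cake:** it lies flat and within about 5 mm of the free card's centre.
- **Dispenser:** the plunger is up and two cakes remain in the magazine.
- **Other things:** the old cake, spool, jar and bone folder look unmoved.
- **Arm:** it is clear of everything.

**Disagreements:** my first rough reading of the card's corners in the scene picture put one corner about 2 cm off the top view. The card centres from the two views agreed to about 4 mm, so I used the top view. The wrist and scene cameras also differed by 3 to 4 mm on where the cake came out. Neither affected the result. No check failed.

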